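# Pair the blind switch in its carton

## Task

Pair the new blind switch that is still in its carton: swing both carton flaps open until they lean outwards, clearly past upright, then gently push the toggle with the flat paddle end well over to the left (as the robot sees it), hold it there for about two seconds, and let it spring back to the centre. Do not push it to the right, leave the ball-ended toggle alone, and do not disturb the things standing around.

Things in the scene. Friction and masses are not known exactly. Their poses are not given: they have to be found in the camera images.
- carton: Plain cardboard carton, fixed to the worktop, 240 (x) x 300 (y) x 140 mm high, walls and floor 4 mm. Origin on the worktop; x points away from the robot, y to its left, z up (apart from some yaw). It spans x = -130 to +110 mm and y = -150 to +150 mm of this frame. The front of its top is closed by the two flaps, the rear by a fixed panel.
- panel_edge (a point): Middle of the front edge of the carton's fixed top panel (4 mm thick, top at z = 140 mm), which covers carton x = +8 to +110 mm. Both switches stand under it, their toggles about 10 mm behind this edge, so they are reached only with the tool tilted 20 to 50 degrees, tip pointing away from the robot and down.
- flap_left (a joint): Angle of the left cardboard flap (130 mm along x, 120 mm from hinge to free edge, 4 mm thick). Hinge along carton x from -125 to +5 mm, at carton y = +150, z = 140 mm. 0 = shut, level, free edge at carton y = +30 mm (60 mm gap between the flaps); 1.57 = upright; 2.3 = stop, leaning outwards. Starts ajar (0.15 to 0.5); stays where it is left (light friction).
- flap_right (a joint): Angle of the right cardboard flap (130 mm along x, 120 mm from hinge to free edge, 4 mm thick). Hinge along carton x from -125 to +5 mm, at carton y = -150, z = 140 mm. 0 = shut, level, free edge at carton y = -30 mm (60 mm gap between the flaps); 1.57 = upright; 2.3 = stop, leaning outwards. Starts ajar (0.15 to 0.5); stays where it is left (light friction).
- flap_left_edge (a point): Middle of the left flap's free edge (moves with the flap).
- flap_right_edge (a point): Middle of the right flap's free edge (moves with the flap).
- blind_switch: White switch with the paddle-ended toggle, fixed on the carton floor, in the left or the right of two places about 80 mm apart. Housing about 62 x 50 x 62 mm, its face sloped 40 degrees towards the robot. Origin at the centre of its underside; axes parallel to the carton's.
- blind_toggle (a joint): Angle of the paddle toggle (the one to push): 0 = centre, positive = to the left (carton +y), stops at +0.45 and -0.45 rad; well over means more than 0.28. A spring recentres it (0.4 N m per rad, about 4 N at the paddle at the stop).
- blind_toggle_pivot (a point): Pivot of the paddle toggle, on the sloped face. The steel lever is 50 mm long from here to its tip and at rest leans 40 degrees from vertical towards the robot (carton -x), straight out of the face; it swings across carton y only. Its upper 26 mm is a flat paddle 24 mm wide (across y) and 7 mm thick.
- blind_toggle_tip (a point): Tip of the paddle toggle, on its axis (moves with it); at rest 86 mm above the worktop, 42 mm in front (-x) of the switch's origin, 15 mm behind the front edge of the carton's top panel and 50 mm below its underside, give or take 3 mm.
- vent_switch: The other white switch, same housing, standing in the other place; its toggle ends in an 18 mm ball. To be left alone.
- vent_toggle (a joint): Angle of the ball toggle: 0 = centre, +0.45 left, -0.45 right; spring-centred likewise.
- matchbox: Matchbox 36 x 53 x 18 mm lying on the rear part of the carton's top panel. Origin at the centre of its underside. Bystander.
- jar_honey: Small glass jar with a red lid, 60 mm wide, 86 mm high, left of the carton. Origin under its centre. Bystander.
- garlic: Garlic bulb, 60 mm, left of the carton. Origin under its centre. Bystander.
- tin_tuna: Flat round tin, 86 mm across, 40 mm high, right of the carton. Origin under its centre. Bystander.
- salt_shaker: Salt shaker, 44 mm wide, 90 mm high, right of the carton. Origin under its centre. Bystander.
- mug_blue: Dark mug, 80 x 115 x 101 mm, at the far left. Origin under its middle. Bystander.
- spice_1: Spice jar with a green lid, 46 mm wide, 106 mm high, at the far right. Origin under its centre. Bystander.

How it is judged:
On the way, in this order (a step that is already met when the one before it is completed fails the run):
1. both carton flaps are swung open, past upright (over 1.65 rad) (value of joint each of flap_left, flap_right above 1.65 rad), for 0.2 s.
2. the paddle toggle is held well over to the left (more than 0.28 rad) for at least 1.2 s without a break, the flaps staying open (value of joint blind_toggle above 0.28 rad and value of joint each of flap_left, flap_right above 1.6 rad), for 1.2 s.
At the end, for the whole second after the job is handed in: Both toggles stand at the centre (within 0.06 rad) and both flaps are open past upright (over 1.6 rad) (value of joint blind_toggle between -0.06 and 0.06 rad and value of joint vent_toggle between -0.06 and 0.06 rad and value of joint each of flap_left, flap_right above 1.6 rad); the robot touches nothing.
It fails at once if the paddle toggle is pushed to the right (beyond -0.15 rad) (value of joint blind_toggle below -0.15 rad).
It fails at once if the ball toggle is moved (more than 0.15 rad either way) (value of joint vent_toggle above 0.15 rad or value of joint vent_toggle below -0.15 rad).
It fails at once if the blind switch or its toggle is forced (over 30 N) (contact force between blind_switch and anything else above 30 N).
It fails at once if a bystander is moved by more than 30 mm (distance of any of matchbox, jar_honey, garlic, tin_tuna, salt_shaker, mug_blue, spice_1 from where it was at the start of the episode above 0.03 m).
It fails at once if a bystander is tipped over (angle between any of matchbox, jar_honey, garlic, tin_tuna, salt_shaker, mug_blue, spice_1's own z axis and vertical above 0.5 rad).
It also fails if it takes over 64 s, if anything falls off the work surface, if the arm or the gripper's body presses on something with over 40 N, if the wrist force passes 120 N, or if a joint passes its speed limit or range.

## Robot

A 6-joint arm with a two-finger parallel gripper is mounted at the origin on a cart in front of the work surface, level with it; the furniture and walls round the work are solid. World frame = base frame: x ahead of the robot, y to its left, z up, the work surface at z = 0. Lengths are in m, angles in rad, forces in N, time in s.
With the tool pointing down it reaches from about 0.3 to 0.775 m from the base axis. Payload 14.6 kg.
Tool frame: the origin (TCP) lies at the very end of the fingers, on their centre line; the grasp point (between the pads) lies 19 mm behind it; z points along the fingers, y is the line along which they close (so a half turn about z gives the same grasp; the last joint's range is limited). The gripper opens to 94 mm and grips with 3 to 60 N. Pads are 16 mm wide; open, the fingers measure 119 mm over their backs; the gripper's body (75 mm by 177 mm) begins 78 mm behind the grasp point.
Start: joints at [1.241, 0.3, 1.521, -0, 1.321, -0.067], TCP at [0.143, 0.531, 0.205] pointing down, gripper open.
Joint ranges: [-3.03, 3.03], [-0.79, 2.21], [0.23, 2.52], [-1.04, 4.18], [0, 3.07], [-2.55, 2.55]. Speed limits (rad/s): [2.22, 2.22, 2.57, 3.14, 3.14, 3.14].

## Interface

Orientations are given as [roll, pitch, yaw] about the fixed x, y, z axes, in that order (R = Rz(yaw) Ry(pitch) Rx(roll)).
In Python, from station import * gives the robot as it stands.
- The arm moves only by the tool jog_arm, never from a script. Its argument "rows" is a list of rows, each a list of 3 entries, a list of its own where there are three numbers: the shift along the tool's x, y, z in m, then the turn about the tool's z in degrees, then the finger opening in m, from 0 to 0.094. A call has 1 to 12 rows; each row shifts and turns the commanded pose from where the row before left it, along the tool's axes as they then stand; what a row does not reach is not made up. A row lasts 1/12 s, in which the tool goes at most 41.7 mm and 7.16 degrees, less where a joint would pass 70% of its speed; a pose out of reach is approached as far as the arm can. A call is refused whole if a number of a shift passes 0.0417 or a number of a turn 7.16, either way. A call with a gripper value outside its range is refused whole. The fingers move at their own pace and stop on an object; "squeeze" is the grip in N (left out, the last holds). Time passes only in rows, so rows that do not move let the fingers close. It gives the time, the measured TCP pose, the force, the opening and the grip force at its end, in the units of the state.
- get_obs(): the state, without advancing time (a new reading comes with each control period).
- camera(name): name is "scene" or "top" or "wrist"; returns a dict with "image" (420x560x3 uint8, red, green, blue), "range_z" (420x560 float32, m along the optical axis (not along the pixel's ray), 0 where there is no reading), "K" (3x3 intrinsics, pixels), "k1" (the pictures are not rectified: a ray, as slopes to the right and down, at radius r is drawn at 1 + k1 r^2 times it, then the intrinsics apply), "world_from_camera" (4x4, takes a point from camera to world coordinates); the wrist camera has in their place "T_tool_cam" (4x4, takes a point from camera to tool coordinates, whose origin is the TCP and whose axes are the flange's). Camera axes: x right, y up, looking along -z (the intrinsics and any distortion apply to the point x, -y, -z); pixel columns grow to the right and rows downward; lengths in m; the calibration is good to about 2 mm. A picture is of the moment at which its call begins: read the wrist's pose just before it.
- hand_in(): hands the job in; it is judged then, once.
Trained networks look in a picture, given as the dict that the camera call returned (one of the last four; its "shot" number tells which), for a name from the list of things; names that differ only in an ending like _2 or _b are one class to them, and where a whole thing is asked for, a point or a joint stands for the part that bears it (a point fixed in the world has none). Each returns a list of dicts, best first, with "p" (0 to 1); they miss things now and then, are a little off and sometimes report something else, mostly with a low value. They report only what shows in the picture. A call takes as long as a camera call.
- search_frame(label, picture): "at" ([column, row] as shares, 0 to 1, of the picture: columns of its width, rows of its height, amid what is visible of it).
- spot_point(label, picture): "at" ([column, row] as shares, 0 to 1, of the picture: columns of its width, rows of its height: a listed point, or the origin of a listed thing).
The state is a dict: "time_s": time; "qpos": joint angles; "joint_vel": joint speeds; "tau": joint torques, N m; "ee_pos": TCP position; "eef_rot": TCP orientation; "force": force on the tool from outside, world axes, zero at the start; "moment": the same for the moment, N m; "grip_width": finger opening in m; "grip_force": force on a finger pad.
Only numpy, scipy, OpenCV 4.12 (cv2) and the standard library are available. Lean on these libraries where they do the work, as an engineer would, in place of code of your own. Each camera call takes 0.05 s, during which the arm holds its last target. There are 200 camera calls.

## Working session

There is one attempt and no reset: what is moved stays moved. The work goes in short steps, Python scripts to look and compute and a tool call to move; the robot and the scene stay as the last step left them, time stands still between calls to the robot, and variables do not carry over. Pictures are saved under pics/ and viewed, at most 10 in all, crops included, and the job is handed in when it is done.

Besides the shell and the picture viewer there is one more tool, called as a command line: name --argument value ..., lists and objects as JSON in quotes. jog_arm: Moves the arm, as the interface text tells. Its arguments: {"type":"object","properties":{"rows":{"type":"array","items":{"type":"array"}},"squeeze":{"type":"number"}},"required":["rows"]}

```bash
mkdir -p pics
cat > h.py <<'E'
from station import *
import numpy as np, cv2
from scipy.spatial.transform import Rotation as Ro
def ray(c,uv):
    K=c["K"]; d=np.array([(uv[0]-K[0,2])/K[0,0],(uv[1]-K[1,2])/K[1,1]]); s=d.copy()
    for _ in range(20): s=d/(1+c["k1"]*(s@s))
    return np.array([s[0],-s[1],-1.])
def wfc(c,o=None):
    if "world_from_camera" in c: return np.array(c["world_from_camera"])
    T=np.eye(4);T[:3,:3]=Ro.from_euler("xyz",o["eef_rot"]).as_matrix();T[:3,3]=o["ee_pos"];return T@np.array(c["T_tool_cam"])
def world(c,uv,T,z=None):
    r=ray(c,uv)
    if z is None:
        u,v=int(round(uv[0])),int(round(uv[1])); w=c["range_z"][max(v-1,0):v+2,max(u-1,0):u+2]; w=w[w>0]
        if len(w)==0: return None
        return (T@np.r_[r*np.median(w),1])[:3]
    d=T[:3,:3]@r; return T[:3,3]+d*(z-T[2,3])/d[2]
def px(at): return np.array(at)*[560,420]
def save(c,n): cv2.imwrite("pics/"+n,c["image"][:,:,::-1])
E
cat > a.py <<'E'
from h import *
np.set_printoptions(precision=3,suppress=True)
o=get_obs();print(o)
ims=[]
for n in("scene","top"):
    c=camera(n);T=wfc(c);ims.append(c["image"]);print(n,T[:3,3],c["K"][0,0],c["k1"])
    for l in "panel_edge flap_left_edge flap_right_edge blind_toggle_tip blind_toggle_pivot carton blind_switch vent_switch".split():
        for r in spot_point(l,c)[:2]:
            p=px(r["at"]);print(l,round(r["p"],2),p,world(c,p,T))
cv2.imwrite("pics/a1.png",cv2.resize(ims[0],(784,588))[:,:,::-1])
cv2.imwrite("pics/a2.png",cv2.resize(ims[1],(784,588))[:,:,::-1])
E
python3 a.py
```

```text
{'time_s': 0.0, 'qpos': array([ 1.241,  0.3  ,  1.522,  0.   ,  1.321, -0.067]), 'joint_vel': array([ 0.001, -0.001, -0.001, -0.   , -0.001, -0.   ]), 'tau': array([  0.002, -53.18 , -35.274,   0.071,   0.024,  -0.   ]), 'ee_pos': array([0.143, 0.531, 0.205]), 'eef_rot': array([-3.14 , -0.   ,  2.879]), 'force': array([ 0.007, -0.152,  0.937]), 'moment': array([ 0.023, -0.026, -0.006]), 'grip_force': 0.0, 'grip_width': 0.09406362111529261}
scene [-0.341 -0.164  1.466] 522.6700244227561 -0.0984245712954174
panel_edge 0.65 [292.824 206.598] [0.545 0.009 0.141]
panel_edge 0.38 [361.2   228.186] [ 0.581 -0.21   0.029]
flap_left_edge 0.88 [278.88 217.98] [0.482 0.039 0.163]
flap_left_edge 0.29 [308.224 213.612] [ 0.512 -0.044  0.167]
flap_right_edge 0.64 [424.984 257.208] [ 0.505 -0.418  0.044]
flap_right_edge 0.58 [300.496 223.104] [ 0.575 -0.011  0.007]
blind_toggle_pivot 0.61 [305.816 212.184] [ 0.517 -0.036  0.165]
carton 0.8 [291.592 231.588] [0.538 0.011 0.006]
carton 0.27 [230.328 220.08 ] [0.526 0.213 0.03 ]
blind_switch 0.53 [310.128 217.602] [ 0.503 -0.052  0.162]
blind_switch 0.26 [363.104 226.884] [ 0.583 -0.215  0.036]
vent_switch 0.53 [281.4   217.602] [0.569 0.052 0.03 ]
top [-0.35   0.329  1.51 ] 504.3857321480948 -0.14231437553921544
panel_edge 0.71 [288.12 202.02] [0.546 0.009 0.135]
flap_left_edge 0.72 [297.024 203.196] [ 0.563 -0.03   0.086]
flap_left_edge 0.63 [288.008 214.998] [ 0.578 -0.002  0.005]
blind_toggle_tip 0.48 [297.024 207.606] [ 0.577 -0.036  0.037]
blind_toggle_tip 0.34 [156.296 260.316] [0.528 0.478 0.046]
blind_toggle_pivot 0.55 [297.024 203.91 ] [ 0.561 -0.029  0.085]
carton 0.93 [290.92  225.918] [0.436 0.038 0.167]
carton 0.6 [236.6  268.38] [0.419 0.233 0.033]
blind_switch 0.55 [293.888 202.902] [ 0.584 -0.026  0.061]
vent_switch 0.5 [337.008 192.78 ] [ 0.591 -0.194  0.035]
```

View pics/a1.png

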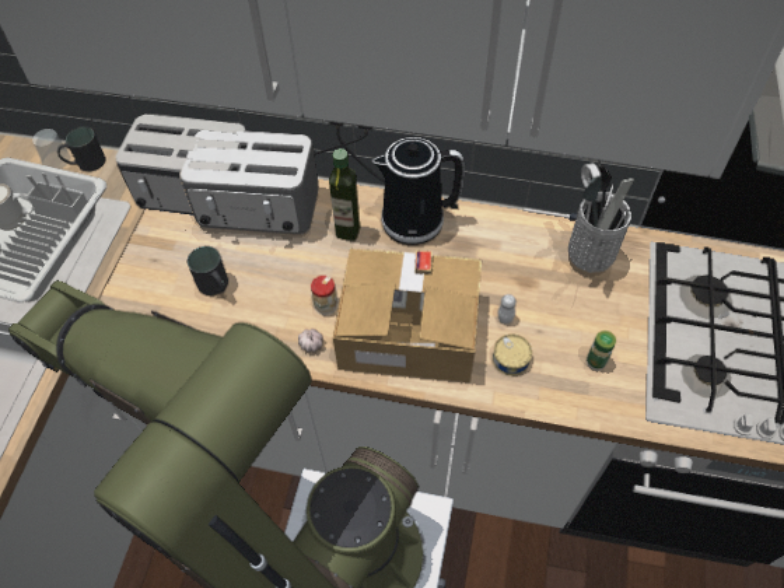

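View pics/a2.png

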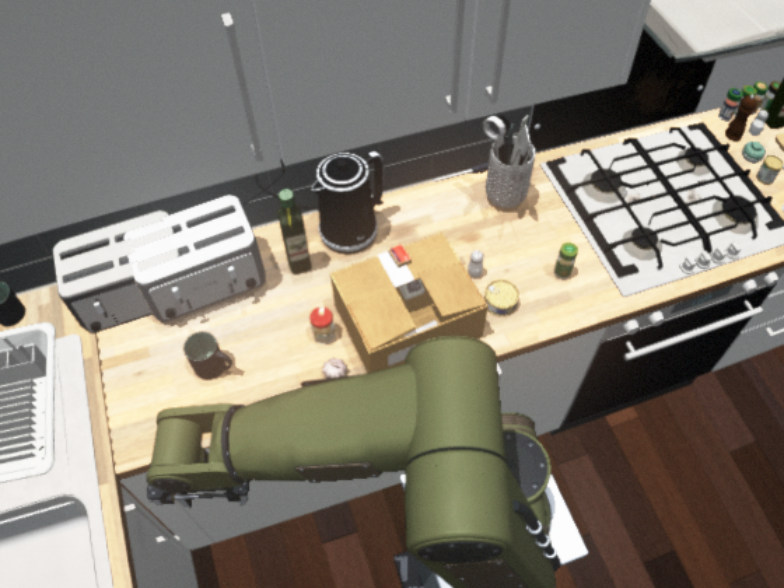

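jog_arm --rows '[[[0, 0, 0], [0, 3, 0], 0.0]]'

```text
validation failed for argument at $.ro...
```

```bash
cat > b.py <<'E'
from h import *
np.set_printoptions(precision=3,suppress=True)
o=get_obs();print(o["ee_pos"],o["eef_rot"],o["time_s"])
for n in("scene","top"):
    c=camera(n);T=wfc(c);K=c["K"];d=c["range_z"]
    v,u=np.mgrid[0:420,0:560]
    q=cv2.undistortPoints(np.stack([u,v],-1).reshape(-1,1,2).astype(np.float32),K,np.array([c["k1"],0,0,0.])).reshape(-1,2)
    P=np.c_[q[:,0],-q[:,1],-np.ones(len(q))]*d.reshape(-1,1)
    P=P@T[:3,:3].T+T[:3,3]; ok=d.ravel()>0
    P=P[ok]
    m=(P[:,0]>.36)&(P[:,0]<.72)&(abs(P[:,1]-.0)<.22)&(P[:,2]>.11)&(P[:,2]<.22)
    Q=P[m]; np.save(n+".npy",Q)
    pan=Q[(abs(Q[:,2]-.14)<.006)&(Q[:,0]>.545)]
    print(n,len(Q),cv2.minAreaRect(pan[:,:2].astype(np.float32)*1000),np.median(pan[:,2]))
    r=cv2.minAreaRect(Q[:,:2].astype(np.float32)*1000);print(r)
E
python3 b.py
```

```text
[0.143 0.531 0.205] [-3.142  0.     2.879] 0.9
scene 5961 ((595.8021850585938, 12.708343505859375), (111.54066467285156, 304.2101745605469), 2.0847082138061523) 0.14040137347100412
((522.9287109375, 6.6859283447265625), (248.7407989501953, 301.4024353027344), 4.898741722106934)
top 5175 ((593.0420532226562, 14.528030395507812), (111.35092163085938, 302.2292175292969), 4.0934648513793945) 0.14072801013618674
((524.64794921875, 7.104827880859375), (247.52685546875, 304.2996826171875), 4.9025068283081055)
```

jog_arm --rows '[[[0, 0, -0.04], 0, 0.0], [[0, 0, -0.04], 0, 0.0], [[0, 0, -0.04], 0, 0.0], [[0, 0, -0.04], 0, 0.0], [[0, 0, -0.04], 0, 0.0], [[0, 0.04, 0], 0, 0.0], [[0, 0.04, 0], 0, 0.0], [[0, 0.04, 0], 0, 0.0], [[0, 0.04, 0], 0, 0.0], [[0, 0.04, 0], 0, 0.0], [[0, 0.04, 0], 0, 0.0], [[0, 0.04, 0], 0, 0.0]]'

```text
time_s: 2.0
ee_pos: [0.1954, 0.7254, 0.3826]
eef_rot: [3.125, -0.0, 2.879]
force: [0.3, -0.0, 0.7]
grip_width: 0.0177
grip_force: 0.0
```

```bash
python3 -c "
from h import *
np.set_printoptions(precision=3,suppress=True)
o=get_obs();print(o)"
```

```text
{'time_s': 2.0, 'qpos': array([ 1.258,  0.878,  0.234,  0.001,  2.013, -0.049]), 'joint_vel': array([ 0.007,  0.36 ,  0.   ,  0.012, -0.401,  0.014]), 'tau': array([  0.04 , -79.584, -98.374,   0.039,   2.191,  -0.018]), 'ee_pos': array([0.195, 0.725, 0.383]), 'eef_rot': array([ 3.125, -0.   ,  2.879]), 'force': array([ 0.301, -0.012,  0.735]), 'moment': array([-0.049, -0.051,  0.032]), 'grip_force': 0.0, 'grip_width': 0.01765050137393069}
```

jog_arm --rows '[[[0, 0.04, 0], 0, 0.0], [[0, 0.04, 0], 0, 0.0], [[0, 0.04, 0], 0, 0.0], [[0, 0.04, 0], 0, 0.0]]'

```text
time_s: 2.33
ee_pos: [0.2084, 0.7737, 0.336]
eef_rot: [3.035, -0.0, 2.879]
force: [0.4, 1.0, -0.1]
grip_width: 0.0005
grip_force: 0.0
```

jog_arm --rows '[[[0, 0.0, -0.04], 0, 0.0], [[0, 0.0, -0.04], 0, 0.0], [[0, 0.0, -0.04], 0, 0.0], [[0, 0.0, -0.04], 0, 0.0]]'

```text
time_s: 2.67
ee_pos: [0.1905, 0.7074, 0.4661]
eef_rot: [2.998, 0.0, 2.879]
force: [-0.2, -0.7, 0.0]
grip_width: 0.0006
grip_force: 0.0
```

jog_arm --rows '[[[0, 0.04, -0.01], 0, 0.0], [[0, 0.04, -0.01], 0, 0.0], [[0, 0.04, -0.02], 0, 0.0], [[0, 0.04, -0.02], 0, 0.0], [[0, 0.04, -0.02], 0, 0.0], [[0, 0.04, -0.02], 0, 0.0], [[0, 0.04, -0.02], 0, 0.0], [[0, 0.04, -0.02], 0, 0.0]]'

```text
time_s: 3.33
ee_pos: [0.2006, 0.7451, 0.4917]
eef_rot: [2.81, 0.0, 2.879]
force: [0.2, -0.3, 0.5]
grip_width: 0.0002
grip_force: 0.0
```

```bash
cat > st.py <<'E'
from h import *
np.set_printoptions(precision=3,suppress=True)
o=get_obs();R=Ro.from_euler("xyz",o["eef_rot"]).as_matrix();print(o["time_s"],o["qpos"],o["ee_pos"],"F",o["force"]);print(R)
E
python3 st.py
```

```text
3.3333 [ 1.254  0.746  0.235  0.018  1.83  -0.046] [0.201 0.745 0.492] F [ 0.189 -0.276  0.546]
[[-0.966  0.246  0.085]
 [ 0.26   0.913  0.314]
 [-0.     0.325 -0.946]]
```

jog_arm --rows '[[[0, 0.041, -0.01], 0, 0.0], [[0, 0.041, -0.01], 0, 0.0], [[0, 0.041, -0.01], 0, 0.0], [[0, 0.041, -0.01], 0, 0.0], [[0, 0.041, -0.01], 0, 0.0], [[0, 0.041, -0.01], 0, 0.0], [[0, 0.041, -0.01], 0, 0.0], [[0, 0.041, -0.01], 0, 0.0]]'

```text
time_s: 4.0
ee_pos: [0.2115, 0.7857, 0.5206]
eef_rot: [2.616, 0.0, 2.879]
force: [0.1, -0.2, -0.2]
grip_width: 0.0003
grip_force: 0.0
```

```bash
python3 st.py
cat > fit.py <<'E'
from h import *
np.set_printoptions(precision=4,suppress=True)
from scipy.optimize import minimize
# carton yaw/origin: panel's extents after derotation, flaps angle
for n in("scene","top"):
    Q=np.load(n+".npy")
    for yaw in (3,4,5,6):
        c,s=np.cos(np.radians(yaw)),np.sin(np.radians(yaw));L=Q[:,:2]@np.array([[c,-s],[s,c]])
        p=L[(abs(Q[:,2]-.14)<.004)]; q=p[p[:,0]>.56]
        print(n,yaw,"x",np.percentile(L[:,0],[.3,99.7]),"y",np.percentile(q[:,1],[.3,99.7]))
    c,s=np.cos(np.radians(5)),np.sin(np.radians(5));L=Q[:,:2]@np.array([[c,-s],[s,c]])
    m=(L[:,0]<.5)&(L[:,0]>.44)
    for lo,hi in((.02,.16),(-.2,-.1)):
        k=m&(L[:,1]>lo)&(L[:,1]<hi)&(Q[:,2]>.138);print("flap slope",np.polyfit(L[k,1],Q[k,2],1),Q[k,2].max(),L[k,1].min(),L[k,1].max())
E
python3 fit.py
```

```text
4.0 [ 1.254  0.735  0.236  0.027  1.646 -0.045] [0.211 0.786 0.521] F [ 0.076 -0.179 -0.241]
[[-0.966  0.225  0.13 ]
 [ 0.26   0.835  0.484]
 [-0.     0.502 -0.865]]
scene 3 x [0.3973 0.6451] y [-0.1681  0.1309]
scene 4 x [0.3984 0.6436] y [-0.1781  0.1205]
scene 5 x [0.3993 0.6421] y [-0.1885  0.1099]
scene 6 x [0.3988 0.6418] y [-0.1991  0.0997]
flap slope [-0.2152  0.1664] 0.16629661598905465 0.02010344849774265 0.11036579631944751
flap slope [0.2196 0.1837] 0.1668246088569516 -0.18948429348543727 -0.10013617839771756
top 3 x [0.3995 0.6469] y [-0.166  0.134]
top 4 x [0.4009 0.6454] y [-0.176  0.123]
top 5 x [0.4014 0.6447] y [-0.1861  0.1122]
top 6 x [0.3997 0.6442] y [-0.1963  0.1018]
flap slope [-0.2109  0.1662] 0.17049312988006893 0.020311577548452735 0.11273487168977564
flap slope [0.2229 0.1851] 0.16827623228658606 -0.1891935460896188 -0.10013635282928589
```

jog_arm --rows '[[[0, 0, 0], 7, 0], [[0, 0, 0], 7, 0], [[0, 0, 0], 7, 0], [[0, 0, 0], 7, 0], [[0, 0, 0], 7, 0], [[0, 0, 0], 7, 0], [[0, 0, 0], 7, 0], [[0, 0, 0], 7, 0], [[0, 0, 0], 7, 0], [[0, 0, 0], 7, 0], [[0, 0, 0], 7, 0]]'

```text
time_s: 4.92
ee_pos: [0.2114, 0.7854, 0.5207]
eef_rot: [3.015, -0.511, 1.562]
force: [0.4, 0.8, -0.8]
grip_width: 0.0003
grip_force: 0.0
```

```bash
cat >> h.py <<'E'
CO=np.array([.533,.0085,0]);CY=np.radians(5);CR=Ro.from_euler("z",CY).as_matrix()
def c2w(p): return CO+CR@np.array(p)
def w2c(p): return CR.T@(np.array(p)-CO)
def path(pts):
    """pts in carton frame mm; print tool-frame shifts (mm) between them"""
    o=get_obs();R=Ro.from_euler("xyz",o["eef_rot"]).as_matrix();p=np.array(o["ee_pos"])
    print("t",round(o["time_s"],2),"carton now",np.round(w2c(p)*1000,1),"q",np.round(o["qpos"],2),"F",np.round(CR.T@o["force"],1));print("R in carton\n",np.round(CR.T@R,2))
    for q in pts:
        w=c2w(np.array(q)/1000);d=R.T@(w-p)*1000;print(q,"->",np.round(d,1),"rows",np.ceil(np.linalg.norm(d)/41));p=w
E
python3 -c "
from h import *
path([(-60,-120,420),(-60,-20,220),(-60,-5,108)])"
```

```text
t 4.92 carton now [-252.7  802.   520.7] q [1.25 0.73 0.24 0.03 1.65 1.31] F [ 0.4  0.8 -0.8]
R in carton
 [[ 0.08  0.98  0.17]
 [ 0.87 -0.16  0.47]
 [ 0.49  0.11 -0.87]]
(-60, -120, 420) -> [-833.7  322.4 -313.5] rows 24.0
(-60, -20, 220) -> [-10.9 -37.6 220.1] rows 6.0
(-60, -5, 108) -> [-41.7 -14.7 104. ] rows 3.0
```

```bash
python3 -c "
from h import *
path([(-90,-50,300),(-60,25,118),(-60,41,145),(-60,57,178),(-60,81,204),(-60,108,221),(-60,141,215),(-60,180,205),(-60,160,215),(-60,60,320)])"
```

```text
t 4.92 carton now [-252.7  802.   520.7] q [1.25 0.73 0.24 0.03 1.65 1.31] F [ 0.4  0.8 -0.8]
R in carton
 [[ 0.08  0.98  0.17]
 [ 0.87 -0.16  0.47]
 [ 0.49  0.11 -0.87]]
(-90, -50, 300) -> [-834.1  268.8 -181.9] rows 22.0
(-60, 25, 118) -> [-21.3  -2.3 198. ] rows 5.0
(-60, 41, 145) -> [ 27.1   0.5 -15.8] rows 1.0
(-60, 57, 178) -> [ 30.    1.1 -21. ] rows 1.0
(-60, 81, 204) -> [ 33.5  -0.9 -11.2] rows 1.0
(-60, 108, 221) -> [31.8 -2.4 -2. ] rows 1.0
(-60, 141, 215) -> [25.7 -5.8 20.7] rows 1.0
(-60, 180, 205) -> [29.  -7.2 27. ] rows 1.0
(-60, 160, 215) -> [-12.5   4.2 -18.1] rows 1.0
(-60, 60, 320) -> [ -35.5   27.2 -137.9] rows 4.0
```

jog_arm --rows '[[[-0.035, 0.011, -0.0075], 0, 0], [[-0.035, 0.011, -0.0075], 0, 0], [[-0.035, 0.011, -0.0075], 0, 0], [[-0.035, 0.011, -0.0075], 0, 0], [[-0.035, 0.011, -0.0075], 0, 0], [[-0.035, 0.011, -0.0075], 0, 0], [[-0.035, 0.011, -0.0075], 0, 0], [[-0.035, 0.011, -0.0075], 0, 0], [[-0.035, 0.011, -0.0075], 0, 0], [[-0.035, 0.011, -0.0075], 0, 0], [[-0.035, 0.011, -0.0075], 0, 0], [[-0.035, 0.011, -0.0075], 0, 0]]'

```text
time_s: 5.92
ee_pos: [0.3209, 0.4065, 0.4222]
eef_rot: [3.01, -0.51, 1.571]
force: [1.2, 0.3, 0.7]
grip_width: 0.0004
grip_force: 0.0
```

jog_arm --rows '[[[-0.035, 0.011, -0.0075], 0, 0], [[-0.035, 0.011, -0.0075], 0, 0], [[-0.035, 0.011, -0.0075], 0, 0], [[-0.035, 0.011, -0.0075], 0, 0], [[-0.035, 0.011, -0.0075], 0, 0], [[-0.035, 0.011, -0.0075], 0, 0], [[-0.035, 0.011, -0.0075], 0, 0], [[-0.035, 0.011, -0.0075], 0, 0], [[-0.035, 0.011, -0.0075], 0, 0], [[-0.035, 0.011, -0.0075], 0, 0], [[-0.035, 0.011, -0.0075], 0, 0], [[0, 0, 0], 0, 0]]'

```text
time_s: 6.92
ee_pos: [0.4309, 0.0197, 0.318]
eef_rot: [3.014, -0.508, 1.564]
force: [0.1, 0.4, -0.4]
grip_width: 0.0003
grip_force: 0.0
```

```bash
python3 -c "
from h import *
path([(-60,25,118),(-60,41,145),(-60,57,178),(-60,81,204),(-60,108,221),(-60,141,215),(-60,180,205),(-60,160,215),(-60,60,320)])"
```

```text
t 6.92 carton now [-100.8   20.1  318. ] q [-0.36 -0.07  1.76  0.52  1.52 -0.37] F [ 0.1  0.4 -0.4]
R in carton
 [[ 0.08  0.98  0.17]
 [ 0.87 -0.15  0.47]
 [ 0.49  0.11 -0.87]]
(-60, 25, 118) -> [-89.6  16.9 182.7] rows 5.0
(-60, 41, 145) -> [ 27.    0.5 -15.9] rows 1.0
(-60, 57, 178) -> [ 30.    1.2 -21.1] rows 1.0
(-60, 81, 204) -> [ 33.5  -0.8 -11.3] rows 1.0
(-60, 108, 221) -> [31.8 -2.3 -2.1] rows 1.0
(-60, 141, 215) -> [25.8 -5.8 20.6] rows 1.0
(-60, 180, 205) -> [29.1 -7.2 26.9] rows 1.0
(-60, 160, 215) -> [-12.5   4.2 -18. ] rows 1.0
(-60, 60, 320) -> [ -36.    27.2 -137.8] rows 4.0
```

jog_arm --rows '[[[-0.034, 0.004, 0], 0, 0], [[-0.034, 0.004, 0], 0, 0], [[-0.005, 0.002, 0.036], 0, 0], [[-0.005, 0.002, 0.036], 0, 0], [[-0.005, 0.002, 0.036], 0, 0], [[-0.004, 0.002, 0.036], 0, 0], [[-0.003, 0.001, 0.036], 0, 0], [[0, 0, 0], 0, 0]]'

```text
time_s: 7.58
ee_pos: [0.4681, 0.0336, 0.1175]
eef_rot: [3.019, -0.509, 1.568]
force: [-0.0, -1.1, -0.0]
grip_width: 0.0005
grip_force: 0.0
```

```bash
python3 -c "
from h import *
path([(-60,41,145),(-60,57,178)])
c=camera('scene');cv2.imwrite('pics/s1.png',cv2.resize(c['image'][140:300,200:400],(800,640))[:600,:,::-1])"
```

```text
t 7.58 carton now [-62.4  30.7 117.5] q [-0.3   0.23  1.93  0.6   1.09 -0.58] F [-0.1 -1.1 -0. ]
R in carton
 [[ 0.08  0.98  0.17]
 [ 0.87 -0.15  0.47]
 [ 0.49  0.11 -0.87]]
(-60, 41, 145) -> [ 22.6   3.8 -18.5] rows 1.0
(-60, 57, 178) -> [ 30.    1.1 -21.1] rows 1.0
```

View pics/s1.png

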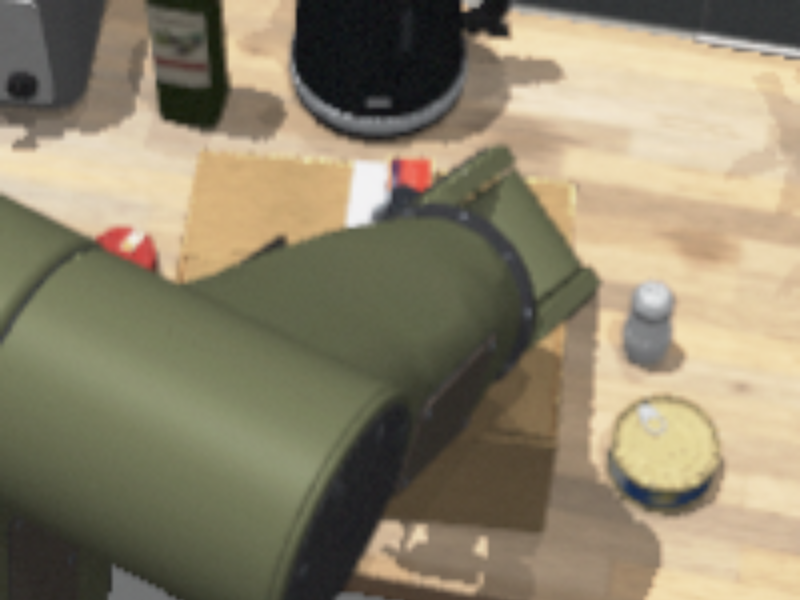

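The arm hides the gap, but tin (665,450) and shaker (650,320) stand as before, and the force is nil. Now lift the left flap.

jog_arm --rows '[[[0.012, 0.002, -0.009], 0, 0], [[0.012, 0.002, -0.009], 0, 0], [[0.015, 0, -0.0105], 0, 0], [[0.015, 0, -0.0105], 0, 0], [[0.017, 0, -0.0055], 0, 0], [[0.017, 0, -0.0055], 0, 0], [[0.016, -0.001, -0.001], 0, 0], [[0.016, -0.001, -0.001], 0, 0]]'

```text
time_s: 8.3
ee_pos: [0.4658, 0.1107, 0.2292]
eef_rot: [3.007, -0.507, 1.571]
force: [-1.3, 0.0, -0.8]
grip_width: 0.0006
grip_force: 0.2
```

jog_arm --rows '[[[0.013, -0.003, 0.01], 0, 0], [[0.013, -0.003, 0.01], 0, 0], [[0.014, -0.003, 0.013], 0, 0], [[0.015, -0.004, 0.014], 0, 0], [[0.01, -0.002, 0.007], 0, 0], [[0, 0, 0], 0, 0], [[0, 0, 0], 0, 0]]'

```text
time_s: 8.88
ee_pos: [0.4579, 0.1945, 0.2109]
eef_rot: [3.008, -0.508, 1.572]
force: [0.0, 0.0, 0.2]
grip_width: 0.0003
grip_force: 0.0
```

```bash
python3 -c "
from h import *
path([(-60,180,205),(-60,160,215),(-60,60,320)])"
```

```text
t 8.88 carton now [-58.6 191.8 210.9] q [ 0.06  0.05  1.89  0.56  1.09 -0.14] F [0.  0.  0.2]
R in carton
 [[ 0.07  0.98  0.17]
 [ 0.87 -0.15  0.47]
 [ 0.49  0.12 -0.87]]
(-60, 180, 205) -> [-13.2  -0.3  -0.7] rows 1.0
(-60, 160, 215) -> [-12.5   4.1 -18. ] rows 1.0
(-60, 60, 320) -> [ -36.    27.1 -137.8] rows 4.0
```

jog_arm --rows '[[[-0.015, 0.004, -0.015], 0, 0], [[-0.02, 0.005, -0.03], 0, 0], [[-0.02, 0.005, -0.035], 0, 0], [[-0.03, 0.005, -0.03], 0, 0], [[-0.03, 0.005, -0.03], 0, 0], [[-0.035, 0.005, -0.02], 0, 0], [[-0.035, 0.005, -0.02], 0, 0], [[-0.035, 0.005, -0.02], 0, 0]]'

```text
time_s: 9.55
ee_pos: [0.4692, -0.0978, 0.2806]
eef_rot: [3.01, -0.507, 1.569]
force: [1.4, 1.2, -0.6]
grip_width: 0.0007
grip_force: 0.0
```

```bash
python3 -c "
from h import *
path([tuple(np.round(w2c((.33,-.60,.46))*1000))])
c=camera('top');T=wfc(c)
for r in spot_point('flap_left_edge',c)[:2]: print(r,world(c,px(r['at']),T), w2c(world(c,px(r['at']),T)))
cv2.imwrite('pics/s2.png',cv2.resize(c['image'][140:300,200:400],(750,600))[:,:,::-1])"
```

```text
t 9.55 carton now [ -72.8 -100.4  280.6] q [-0.56  0.13  1.63  0.5   1.54 -0.58] F [ 1.5  1.1 -0.6]
R in carton
 [[ 0.08  0.98  0.17]
 [ 0.87 -0.15  0.47]
 [ 0.49  0.12 -0.87]]
(np.float64(-255.0), np.float64(-588.0), np.float64(460.0)) -> [-351.8  -84.4 -415.1] rows 14.0
{'at': [0.4098, 0.5345], 'p': 0.86} [0.55483159 0.21283028 0.08934869] [0.03955707 0.20165    0.08934869]
{'at': [0.4138, 0.5738], 'p': 0.21} [0.52499081 0.21902196 0.03204515] [0.01036948 0.21041891 0.03204515]
```

View pics/s2.png

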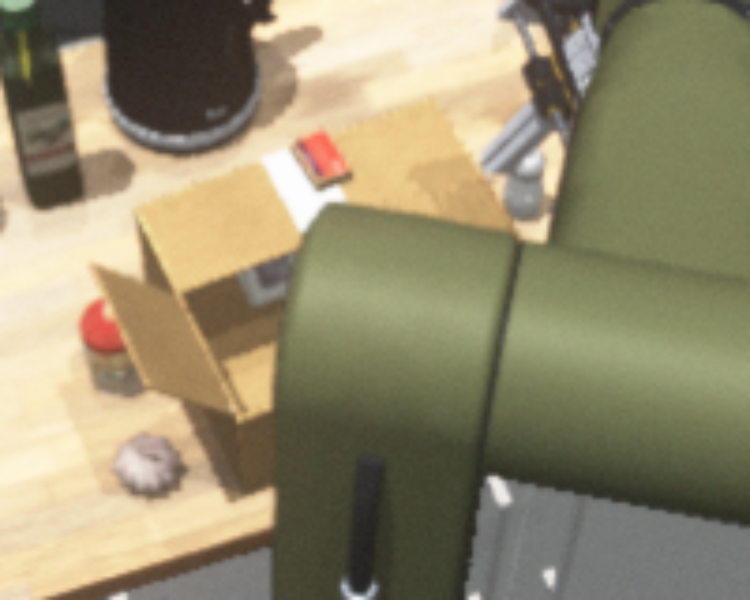

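Left flap leans well outward (edge (95,265)–(140,385)), bystanders in place. Now to the right side to tilt the other way.

jog_arm --rows '[[[-0.02, -0.004, -0.035], 0, 0], [[-0.025, -0.006, -0.03], 0, 0], [[-0.025, -0.006, -0.03], 0, 0], [[-0.025, -0.006, -0.03], 0, 0], [[-0.025, -0.006, -0.03], 0, 0], [[-0.025, -0.006, -0.03], 0, 0], [[-0.025, -0.006, -0.03], 0, 0], [[-0.025, -0.006, -0.03], 0, 0], [[-0.025, -0.006, -0.03], 0, 0], [[-0.025, -0.006, -0.03], 0, 0], [[-0.025, -0.006, -0.03], 0, 0], [[-0.025, -0.006, -0.03], 0, 0]]'

```text
time_s: 10.65
ee_pos: [0.3579, -0.5054, 0.439]
eef_rot: [3.011, -0.507, 1.567]
force: [0.6, -0.4, 0.1]
grip_width: 0.0006
grip_force: 0.0
```

```bash
cat > out.py <<'E'
from h import *
import sys
o=get_obs();R=Ro.from_euler("xyz",o["eef_rot"]).as_matrix();a=np.radians(float(sys.argv[1]))
print(o["time_s"],"q",np.round(o["qpos"],2),"p",np.round(o["ee_pos"],3),"toolz",np.round(R[:,2],2),"tooly",np.round(R[:,1],2))
for z in(-.3,0,.3): print("out tool mm",np.round(R.T@np.array([np.cos(a),np.sin(a),z])*40,0))
E
python3 out.py -60
```

```text
10.65 q [-1.15  0.73  0.44  0.45  2.34 -0.86] p [ 0.358 -0.505  0.439] toolz [ 0.13  0.48 -0.87] tooly [ 0.99 -0.07  0.11]
out tool mm [-36.  21.  -4.]
out tool mm [-30.  22. -14.]
out tool mm [-24.  24. -24.]
```

jog_arm --rows '[[[-0.031, 0.022, -0.012], 0, 0], [[-0.031, 0.022, -0.012], 0, 0], [[-0.031, 0.022, -0.012], 0, 0], [[-0.031, 0.022, -0.012], 0, 0], [[-0.031, 0.022, -0.012], 0, 0], [[-0.032, 0.022, -0.01], 0, 0], [[-0.032, 0.022, -0.01], 0, 0], [[-0.033, 0.022, -0.008], 0, 0], [[-0.033, 0.022, -0.006], 0, 0], [[-0.034, 0.021, -0.004], 0, 0], [[-0.034, 0.021, -0.002], 0, 0], [[-0.034, 0.021, 0], 0, 0]]'

```text
time_s: 11.65
ee_pos: [0.4465, -0.632, 0.2542]
eef_rot: [2.886, -0.377, 1.54]
force: [-0.3, -1.1, 0.7]
grip_width: 0.0002
grip_force: 0.0
```

```bash
python3 out.py -60
```

```text
11.65 q [-1.14  1.08  0.23  0.44  2.01 -0.9 ] p [ 0.446 -0.632  0.254] toolz [ 0.26  0.35 -0.9 ] tooly [ 0.96 -0.12  0.24]
out tool mm [-36.  21.   4.]
out tool mm [-32.  24.  -7.]
out tool mm [-27.  26. -18.]
```

jog_arm --rows '[[[-0.022, 0.024, -0.024], 0, 0], [[-0.022, 0.024, -0.024], 0, 0], [[-0.022, 0.024, -0.024], 0, 0], [[-0.024, 0.025, -0.021], 0, 0], [[-0.024, 0.025, -0.021], 0, 0], [[-0.024, 0.025, -0.021], 0, 0], [[-0.025, 0.025, -0.02], 0, 0], [[-0.025, 0.025, -0.02], 0, 0], [[-0.026, 0.025, -0.018], 0, 0], [[-0.026, 0.025, -0.018], 0, 0], [[-0.027, 0.025, -0.016], 0, 0], [[-0.027, 0.025, -0.016], 0, 0]]'

```text
time_s: 12.65
ee_pos: [0.4573, -0.6757, 0.3263]
eef_rot: [2.718, -0.193, 1.473]
force: [0.2, 0.2, 0.8]
grip_width: 0.0005
grip_force: 0.0
```

```bash
python3 out.py -60
```

```text
12.65 q [-1.17  0.99  0.24  0.48  1.84 -0.88] p [ 0.457 -0.676  0.326] toolz [ 0.43  0.13 -0.89] tooly [ 0.9  -0.17  0.4 ]
out tool mm [-34.  19.  15.]
out tool mm [-32.  24.   4.]
out tool mm [-30.  29.  -7.]
```

```bash
python3 out.py -125; python3 out.py -85
```

```text
12.65 q [-1.17  0.99  0.24  0.48  1.84 -0.88] p [ 0.457 -0.676  0.326] toolz [ 0.43  0.13 -0.89] tooly [ 0.9  -0.17  0.4 ]
out tool mm [-37. -20.  -3.]
out tool mm [-34. -15. -14.]
out tool mm [-32. -10. -25.]
12.65 q [-1.17  0.99  0.24  0.48  1.84 -0.88] p [ 0.457 -0.676  0.326] toolz [ 0.43  0.13 -0.89] tooly [ 0.9  -0.17  0.4 ]
out tool mm [-41.   5.   7.]
out tool mm [-39.  10.  -4.]
out tool mm [-36.  15. -15.]
```

jog_arm --rows '[[[-0.034, -0.014, -0.016], 0, 0], [[-0.034, -0.014, -0.016], 0, 0], [[-0.034, -0.014, -0.016], 0, 0], [[-0.034, -0.014, -0.016], 0, 0], [[-0.034, -0.014, -0.016], 0, 0], [[-0.034, -0.014, -0.016], 0, 0], [[-0.037, 0.01, -0.01], 0, 0], [[-0.037, 0.01, -0.01], 0, 0], [[-0.037, 0.01, -0.01], 0, 0], [[-0.037, 0.01, -0.01], 0, 0], [[-0.037, 0.01, -0.01], 0, 0], [[-0.037, 0.01, -0.01], 0, 0]]'

```text
time_s: 13.65
ee_pos: [0.2484, -0.8182, 0.2874]
eef_rot: [2.618, -0.03, 1.389]
force: [0.4, -0.7, 0.9]
grip_width: 0.0002
grip_force: 0.0
```

```bash
python3 out.py -85
```

```text
13.65 q [-1.47  1.05  0.24  0.52  1.71 -1.17] p [ 0.248 -0.818  0.287] toolz [ 0.5  -0.06 -0.87] tooly [ 0.85 -0.17  0.5 ]
out tool mm [-39.   4.  15.]
out tool mm [-39.  10.   4.]
out tool mm [-38.  16.  -6.]
```

jog_arm --rows '[[[-0.037, 0.013, -0.008], 0, 0], [[-0.037, 0.013, -0.008], 0, 0], [[-0.037, 0.013, -0.008], 0, 0], [[-0.037, 0.013, -0.008], 0, 0], [[-0.037, 0.013, -0.007], 0, 0], [[-0.037, 0.013, -0.007], 0, 0], [[-0.037, 0.013, -0.006], 0, 0], [[-0.037, 0.013, -0.006], 0, 0], [[-0.037, 0.013, -0.005], 0, 0], [[-0.037, 0.013, -0.004], 0, 0], [[-0.037, 0.013, -0.002], 0, 0], [[-0.037, 0.013, 0], 0, 0]]'

```text
time_s: 14.65
ee_pos: [0.1971, -0.8926, 0.3201]
eef_rot: [2.488, 0.182, 1.246]
force: [-0.1, -0.1, 0.2]
grip_width: 0.0005
grip_force: 0.0
```

```bash
python3 out.py -85
```

```text
14.65 q [-1.55  1.03  0.24  0.55  1.48 -1.23] p [ 0.197 -0.893  0.32 ] toolz [ 0.53 -0.33 -0.78] tooly [ 0.79 -0.15  0.6 ]
out tool mm [-34.   1.  24.]
out tool mm [-36.   9.  15.]
out tool mm [-38.  16.   6.]
```

jog_arm --rows '[[[0, 0, -0.02], 7, 0], [[0, 0, -0.02], 7, 0], [[0, 0, -0.02], 7, 0], [[0, 0, -0.02], 7, 0], [[0, 0, -0.02], 7, 0], [[0, 0, -0.02], 7, 0], [[0, 0, -0.01], 7, 0], [[0, 0, -0.01], 7, 0], [[0, 0, 0], 7, 0], [[0, 0, 0], 7, 0]]'

```text
time_s: 15.48
ee_pos: [0.1229, -0.8438, 0.4285]
eef_rot: [2.696, -0.527, 0.202]
force: [0.7, 0.2, -0.3]
grip_width: 0.0003
grip_force: 0.0
```

```bash
python3 -c "
from h import *
path([(-110,10,300),(-40,-28,112)])"
```

```text
t 15.48 carton now [-482.9 -813.3  428.5] q [-1.65  0.9   0.24  0.59  1.64 -0.  ] F [ 0.7  0.1 -0.3]
R in carton
 [[ 0.86 -0.11  0.5 ]
 [ 0.1  -0.92 -0.38]
 [ 0.5   0.37 -0.78]]
(-110, 10, 300) -> [ 337.2 -848.   -23. ] rows 23.0
(-40, -28, 112) -> [-38.1 -42.8 196. ] rows 5.0
```

jog_arm --rows '[[[0.014, -0.036, -0.001], 0, 0], [[0.014, -0.036, -0.001], 0, 0], [[0.014, -0.036, -0.001], 0, 0], [[0.014, -0.036, -0.001], 0, 0], [[0.014, -0.036, -0.001], 0, 0], [[0.014, -0.036, -0.001], 0, 0], [[0.014, -0.036, -0.001], 0, 0], [[0.014, -0.036, -0.001], 0, 0], [[0.014, -0.036, -0.001], 0, 0], [[0.014, -0.036, -0.001], 0, 0], [[0.014, -0.036, -0.001], 0, 0], [[0.014, -0.036, -0.001], 0, 0]]'

```text
time_s: 16.48
ee_pos: [0.2523, -0.468, 0.3724]
eef_rot: [2.693, -0.527, 0.209]
force: [0.4, -0.8, 0.2]
grip_width: 0.0005
grip_force: 0.0
```

jog_arm --rows '[[[0.014, -0.036, -0.001], 0, 0], [[0.014, -0.036, -0.001], 0, 0], [[0.014, -0.036, -0.001], 0, 0], [[0.014, -0.036, -0.001], 0, 0], [[0.014, -0.036, -0.001], 0, 0], [[0.014, -0.036, -0.001], 0, 0], [[0.014, -0.036, -0.001], 0, 0], [[0.014, -0.036, -0.001], 0, 0], [[0.014, -0.036, -0.001], 0, 0], [[0.014, -0.036, -0.001], 0, 0], [[0, 0, 0], 0, 0]]'

```text
time_s: 17.4
ee_pos: [0.3674, -0.1293, 0.3193]
eef_rot: [2.7, -0.525, 0.213]
force: [-0.7, 0.5, 0.5]
grip_width: 0.0005
grip_force: 0.0
```

```bash
python3 -c "
from h import *
path([(-117,67,260),(-30,-28,112)])"
```

```text
t 17.4 carton now [-177.  -122.9  319.3] q [-0.35 -0.55  2.15 -0.15  0.89  1.19] F [-0.6  0.6  0.5]
R in carton
 [[ 0.86 -0.1   0.5 ]
 [ 0.11 -0.92 -0.37]
 [ 0.5   0.37 -0.78]]
(-117, 67, 260) -> [  42.5 -203.3    6.9] rows 6.0
(-30, -28, 112) -> [ -9.8  24.4 194.4] rows 5.0
```

jog_arm --rows '[[[0.006, -0.029, 0.001], 0, 0], [[0.006, -0.029, 0.001], 0, 0], [[0.006, -0.029, 0.001], 0, 0], [[0.006, -0.029, 0.001], 0, 0], [[0.006, -0.029, 0.001], 0, 0], [[0.006, -0.029, 0.001], 0, 0], [[0.004, -0.02, 0], 0, 0], [[0, 0, 0], 0, 0]]'

```text
time_s: 18.07
ee_pos: [0.4078, 0.0527, 0.2614]
eef_rot: [2.7, -0.52, 0.209]
force: [-0.4, -0.6, 0.2]
grip_width: 0.0002
grip_force: 0.0
```

```bash
python3 -c "
from h import *
path([(-105,50,245),(-30,-28,112)])"
```

```text
t 18.07 carton now [-120.8   54.9  261.4] q [ 0.37 -0.3   2.13 -0.64  0.97  2.12] F [-0.4 -0.6  0.2]
R in carton
 [[ 0.86 -0.1   0.5 ]
 [ 0.11 -0.92 -0.37]
 [ 0.5   0.37 -0.78]]
(-105, 50, 245) -> [ 5.  -3.2 22.6] rows 1.0
(-30, -28, 112) -> [ -9.7  15.1 170.5] rows 5.0
```

jog_arm --rows '[[[0, 0.003, 0.028], 0, 0], [[0, 0.003, 0.028], 0, 0], [[-0.001, 0.003, 0.028], 0, 0], [[-0.001, 0.003, 0.028], 0, 0], [[-0.001, 0, 0.028], 0, 0], [[-0.001, 0, 0.028], 0, 0], [[-0.001, 0, 0.024], 0, 0], [[0, 0, 0], 0, 0]]'

```text
time_s: 18.73
ee_pos: [0.5041, -0.0268, 0.1112]
eef_rot: [2.7, -0.517, 0.203]
force: [-0.1, -0.2, -0.2]
grip_width: 0.0003
grip_force: 0.0
```

```bash
python3 -c "
from h import *
path([(-30,-40,140),(-30,-48,160),(-30,-60,185),(-30,-80,207),(-30,-105,222),(-30,-141,222),(-30,-172,212),(-30,-195,208)])"
```

```text
t 18.73 carton now [-31.8 -32.7 111.2] q [ 0.07  0.12  2.15 -0.91  0.48  2.3 ] F [-0.1 -0.2 -0.2]
R in carton
 [[ 0.86 -0.11  0.49]
 [ 0.1  -0.92 -0.37]
 [ 0.49  0.37 -0.79]]
(-30, -40, 140) -> [ 15.1  17.3 -19. ] rows 1.0
(-30, -48, 160) -> [  9.1  14.8 -12.7] rows 1.0
(-30, -60, 185) -> [ 11.2  20.4 -15.2] rows 1.0
(-30, -80, 207) -> [ 8.9 26.6 -9.8] rows 1.0
(-30, -105, 222) -> [ 4.9 28.6 -2.5] rows 1.0
(-30, -141, 222) -> [-3.6 33.2 13.4] rows 1.0
(-30, -172, 212) -> [-8.1 24.9 19.4] rows 1.0
(-30, -195, 208) -> [-4.3 19.7 11.7] rows 1.0
```

jog_arm --rows '[[[0.0075, 0.0085, -0.0095], 0, 0], [[0.0075, 0.0085, -0.0095], 0, 0], [[0.009, 0.015, -0.0125], 0, 0], [[0.0055, 0.01, -0.0075], 0, 0], [[0.0055, 0.01, -0.0075], 0, 0], [[0.0045, 0.0135, -0.005], 0, 0], [[0.0045, 0.0135, -0.005], 0, 0], [[0.0025, 0.0145, -0.001], 0, 0], [[0.0025, 0.0145, -0.001], 0, 0]]'

```text
time_s: 19.48
ee_pos: [0.5121, -0.0974, 0.2268]
eef_rot: [2.699, -0.524, 0.207]
force: [-0.1, -0.1, 0.1]
grip_width: 0.0004
grip_force: 0.2
```

```bash
python3 -c "
from h import *
path([(-30,-105,222),(-30,-141,222),(-30,-172,212),(-30,-195,208)])"
```

```text
t 19.48 carton now [ -30.1 -103.7  226.8] q [-0.12 -0.08  2.03 -0.47  0.61  1.67] F [-0.1 -0.1  0.1]
R in carton
 [[ 0.86 -0.1   0.5 ]
 [ 0.1  -0.92 -0.37]
 [ 0.5   0.37 -0.78]]
(-30, -105, 222) -> [-2.5 -0.5  4.3] rows 1.0
(-30, -141, 222) -> [-3.7 33.2 13.4] rows 1.0
(-30, -172, 212) -> [-8.2 24.9 19.3] rows 1.0
(-30, -195, 208) -> [-4.4 19.7 11.7] rows 1.0
```

jog_arm --rows '[[[-0.003, 0.016, 0.009], 0, 0], [[-0.003, 0.016, 0.009], 0, 0], [[-0.004, 0.013, 0.0095], 0, 0], [[-0.004, 0.013, 0.0095], 0, 0], [[-0.002, 0.01, 0.006], 0, 0], [[-0.002, 0.01, 0.006], 0, 0], [[0, 0, 0], 0, 0]]'

```text
time_s: 20.07
ee_pos: [0.5207, -0.19, 0.2073]
eef_rot: [2.699, -0.523, 0.205]
force: [0.1, 0.1, 0.5]
grip_width: 0.0005
grip_force: 0.0
```

```bash
python3 -c "
from h import *
path([(-60,-120,280),(-130,80,330)])"
```

```text
t 20.07 carton now [ -29.5 -196.6  207.3] q [-0.36  0.    2.01 -0.27  0.49  1.32] F [0.1 0.1 0.5]
R in carton
 [[ 0.86 -0.11  0.5 ]
 [ 0.1  -0.92 -0.37]
 [ 0.5   0.37 -0.78]]
(-60, -120, 280) -> [  17.9  -40.5 -100.6] rows 3.0
(-130, 80, 330) -> [ -14.9 -158.5 -148.6] rows 6.0
```

jog_arm --rows '[[[0.004, -0.008, -0.02], 0, 0], [[0.006, -0.012, -0.035], 0, 0], [[0.006, -0.012, -0.038], 0, 0], [[0, -0.01, -0.039], 0, 0], [[-0.003, -0.01, -0.039], 0, 0], [[-0.003, -0.01, -0.039], 0, 0], [[-0.003, -0.01, -0.039], 0, 0], [[0, 0, 0], 0, 0]]'

```text
time_s: 20.73
ee_pos: [0.3948, -0.0362, 0.3845]
eef_rot: [2.698, -0.532, 0.21]
force: [-0.9, -0.4, 1.7]
grip_width: 0.0004
grip_force: 0.0
```

```bash
cat > look.py <<'E'
from h import *
import sys
np.set_printoptions(precision=3,suppress=True)
path([(-130,80,330)]); ims=[]
for n in("scene","top"):
    c=camera(n);T=wfc(c)
    for l,z in(("blind_toggle_tip",.086),("blind_switch",0),("vent_switch",0),("flap_right_edge",None),("flap_left_edge",None)):
        for r in spot_point(l,c)[:2]:
            w=world(c,px(r["at"]),T,z); 
            if w is not None: print(n,l,round(r["p"],2),px(r["at"]),w2c(w))
    ims.append(cv2.resize(c["image"][150:290,215:355],(400,400),interpolation=cv2.INTER_CUBIC))
cv2.imwrite("pics/"+sys.argv[1],np.hstack(ims)[:,:,::-1])
E
python3 look.py l1.png
```

```text
t 20.73 carton now [-141.6  -32.5  384.5] q [ 0.06 -0.48  1.97 -0.41  1.11  1.62] F [-0.9 -0.3  1.7]
R in carton
 [[ 0.86 -0.11  0.51]
 [ 0.11 -0.92 -0.37]
 [ 0.51  0.37 -0.78]]
(-130, 80, 330) -> [  -5.9 -125.2    6.8] rows 4.0
scene blind_switch 0.62 [307.104 215.418] [ 0.078 -0.042  0.   ]
scene vent_switch 0.48 [282.408 217.518] [0.06  0.039 0.   ]
scene flap_right_edge 0.82 [369.88 216.72] [-0.059 -0.227  0.232]
top blind_toggle_tip 0.52 [361.984 174.72 ] [ 0.043 -0.305  0.086]
top blind_toggle_tip 0.43 [231.728 240.282] [-0.019  0.216  0.086]
top blind_switch 0.53 [292.6   206.892] [ 0.072 -0.046  0.   ]
top vent_switch 0.53 [271.488 211.008] [0.087 0.031 0.   ]
top flap_right_edge 0.71 [358.176 176.904] [-0.048 -0.22   0.227]
top flap_left_edge 0.75 [232.12  226.002] [-0.059  0.216  0.233]
top flap_left_edge 0.64 [293.216 206.388] [-0.296  0.129  0.602]
```

View pics/l1.png

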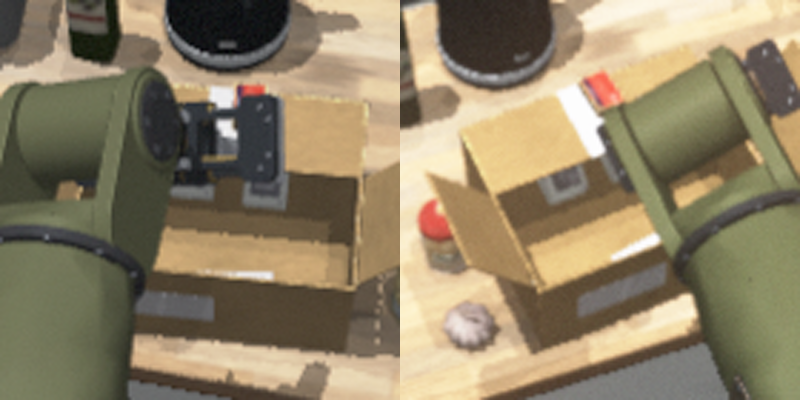

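Both flaps lean outwards (edges at y ±0.22, z 0.23 → about 2.2 rad); both cameras put the blind switch in the right place. Check with the wrist camera.

jog_arm --rows '[[[0, -0.03, 0], 0, 0], [[0, -0.03, 0], 0, 0], [[0, -0.03, 0], 0, 0], [[0, -0.03, 0.01], 0, 0], [[0, 0, 0], 0, 0]]'

```text
time_s: 21.75
ee_pos: [0.4053, 0.072, 0.3222]
eef_rot: [2.699, -0.517, 0.209]
force: [0.8, -0.6, -0.9]
grip_width: 0.0006
grip_force: 0.0
```

```bash
cat > wl.py <<'E'
from h import *
import sys
np.set_printoptions(precision=3,suppress=True)
o=get_obs();print(o["time_s"],w2c(o["ee_pos"]))
c=camera("wrist");T=wfc(c,o)
for l,z in(("blind_toggle_tip",.086),("blind_toggle_pivot",.048),("blind_switch",0),("vent_switch",0),("panel_edge",.14)):
    for r in spot_point(l,c)[:2]:
        w=world(c,px(r["at"]),T,z); d=world(c,px(r["at"]),T)
        print(l,round(r["p"],2),px(r["at"]),"plane",w2c(w),"depth",None if d is None else w2c(d))
cv2.imwrite("pics/"+sys.argv[1],cv2.resize(c["image"],(784,588))[:,:,::-1])
E
python3 wl.py w1.png
```

```text
21.75 [-0.122  0.074  0.322]
blind_toggle_tip 0.63 [280.392 188.706] plane [ 0.013 -0.039  0.086] depth [ 0.035 -0.064  0.03 ]
blind_toggle_pivot 0.68 [267.792 175.392] plane [ 0.05  -0.037  0.048] depth [0.009 0.001 0.139]
blind_switch 0.81 [258.104 178.416] plane [ 0.064 -0.038  0.   ] depth [ 0.046 -0.022  0.041]
vent_switch 0.67 [214.704 172.788] plane [0.07  0.037 0.   ] depth [0.009 0.068 0.139]
vent_switch 0.49 [283.808 190.806] plane [ 0.043 -0.084  0.   ] depth [ 0.042 -0.083  0.003]
panel_edge 0.6 [271.824 174.594] plane [ 0.01  -0.004  0.14 ] depth [ 0.01  -0.004  0.14 ]
```

View pics/w1.png

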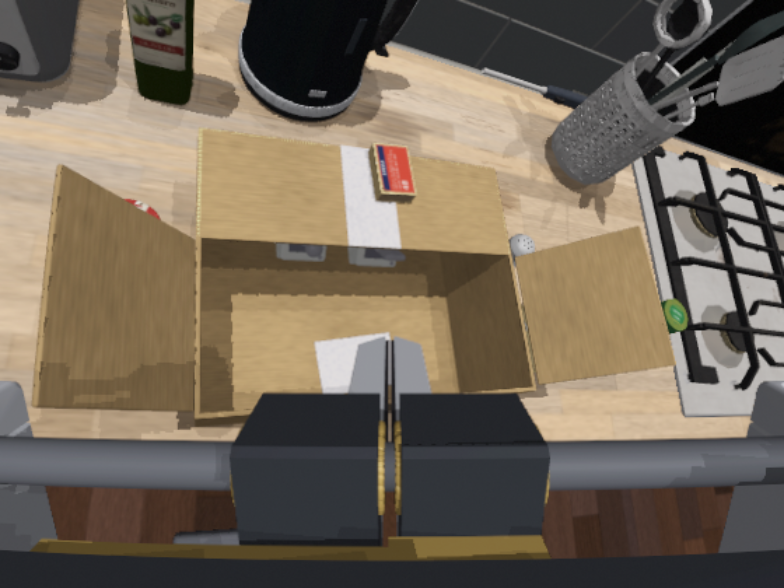

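jog_arm --rows '[[[0, 0, -0.012], -7, 0], [[0, 0, -0.012], -7, 0], [[0, 0, -0.012], -7, 0], [[0, 0, -0.012], -7, 0], [[0, 0, -0.012], -7, 0], [[0, 0, -0.012], -7, 0], [[0, 0, 0], -7, 0]]'

```text
time_s: 22.63
ee_pos: [0.3671, 0.0926, 0.3845]
eef_rot: [2.471, -0.047, 0.962]
force: [-1.0, -0.0, -0.4]
grip_width: 0.0005
grip_force: 0.0
```

```bash
python3 out.py 90; python3 -c "
from h import *
path([tuple(np.round(w2c((.2,.60,.45))*1000))])"
```

```text
22.6333 q [ 0.55 -0.4   1.91 -0.61  1.33  1.24] p [0.367 0.093 0.385] toolz [ 0.53 -0.33 -0.78] tooly [ 0.63 -0.47  0.62]
out tool mm [ 32. -26.  -4.]
out tool mm [ 33. -19. -13.]
out tool mm [ 33. -11. -22.]
t 22.63 carton now [-158.    98.2  384.5] q [ 0.55 -0.4   1.91 -0.61  1.33  1.24] F [-1.   0.1 -0.4]
R in carton
 [[ 0.64  0.58  0.5 ]
 [ 0.77 -0.52 -0.37]
 [ 0.05  0.62 -0.78]]
(np.float64(-280.0), np.float64(618.0), np.float64(450.0)) -> [ 323.2 -303.2 -305. ] rows 14.0
```

jog_arm --rows '[[[0.024, -0.022, -0.023], 0, 0], [[0.024, -0.022, -0.023], 0, 0], [[0.024, -0.022, -0.023], 0, 0], [[0.024, -0.022, -0.023], 0, 0], [[0.024, -0.022, -0.023], 0, 0], [[0.024, -0.022, -0.023], 0, 0], [[0.024, -0.022, -0.023], 0, 0], [[0.024, -0.022, -0.023], 0, 0], [[0.024, -0.022, -0.023], 0, 0], [[0.024, -0.022, -0.023], 0, 0], [[0.024, -0.022, -0.023], 0, 0], [[0.024, -0.022, -0.023], 0, 0]]'

```text
time_s: 23.63
ee_pos: [0.2222, 0.5446, 0.449]
eef_rot: [2.473, -0.048, 0.956]
force: [0.4, -0.4, 1.4]
grip_width: 0.0002
grip_force: 0.0
```

```bash
python3 out.py 90
```

```text
23.6333 q [ 1.39  0.47  0.87 -0.68  1.98  1.8 ] p [0.222 0.545 0.449] toolz [ 0.53 -0.33 -0.78] tooly [ 0.62 -0.48  0.62]
out tool mm [ 32. -26.  -4.]
out tool mm [ 33. -19. -13.]
out tool mm [ 33. -12. -22.]
```

jog_arm --rows '[[[0.033, -0.015, -0.018], 0, 0], [[0.033, -0.015, -0.018], 0, 0], [[0.033, -0.015, -0.018], 0, 0], [[0.033, -0.015, -0.018], 0, 0], [[0.033, -0.015, -0.018], 0, 0], [[0.033, -0.015, -0.018], 0, 0], [[0.033, -0.015, -0.018], 0, 0], [[0.033, -0.015, -0.018], 0, 0], [[0.033, -0.015, -0.016], 0, 0], [[0.033, -0.015, -0.016], 0, 0], [[0.033, -0.015, -0.016], 0, 0], [[0.033, -0.015, -0.016], 0, 0]]'

```text
time_s: 24.63
ee_pos: [0.1962, 0.7238, 0.3943]
eef_rot: [2.474, -0.177, 1.062]
force: [0.5, -0.4, 0.2]
grip_width: 0.0001
grip_force: 0.0
```

```bash
python3 out.py 90
```

```text
24.6333 q [ 1.48  0.94  0.24 -0.75  2.    1.74] p [0.196 0.724 0.394] toolz [ 0.61 -0.18 -0.77] tooly [ 0.63 -0.48  0.61]
out tool mm [ 32. -26.   2.]
out tool mm [ 34. -19.  -7.]
out tool mm [ 37. -12. -17.]
```

jog_arm --rows '[[[0.027, -0.022, -0.021], 0, 0], [[0.027, -0.022, -0.021], 0, 0], [[0.027, -0.022, -0.021], 0, 0], [[0.027, -0.022, -0.021], 0, 0], [[0.027, -0.022, -0.021], 0, 0], [[0.027, -0.022, -0.021], 0, 0], [[0.03, -0.019, -0.018], 0, 0], [[0.03, -0.019, -0.018], 0, 0], [[0.03, -0.019, -0.018], 0, 0], [[0.03, -0.019, -0.018], 0, 0], [[0.03, -0.019, -0.018], 0, 0], [[0.03, -0.019, -0.018], 0, 0]]'

```text
time_s: 25.63
ee_pos: [0.056, 0.8019, 0.3561]
eef_rot: [2.5, -0.369, 1.217]
force: [0.3, 0.3, -0.2]
grip_width: 0.0006
grip_force: 0.0
```

```bash
python3 out.py 90
```

```text
25.6333 q [ 1.68  1.    0.24 -0.76  1.83  1.93] p [0.056 0.802 0.356] toolz [ 0.66  0.06 -0.75] tooly [ 0.68 -0.48  0.56]
out tool mm [ 31. -26.  12.]
out tool mm [ 35. -19.   3.]
out tool mm [ 39. -13.  -6.]
```

```bash
python3 -c "
from h import *
path([(-150,-40,340)])"
```

```text
t 25.63 carton now [-406.1  831.9  356.1] q [ 1.68  1.    0.24 -0.76  1.83  1.93] F [ 0.3  0.3 -0.2]
R in carton
 [[ 0.4   0.63  0.66]
 [ 0.84 -0.54  0.01]
 [ 0.36  0.56 -0.75]]
(-150, -40, 340) -> [-639.1  621.6  176.9] rows 23.0
```

jog_arm --rows '[[[-0.027, 0.026, 0.007], 0, 0.046], [[-0.027, 0.026, 0.007], 0, 0.046], [[-0.027, 0.026, 0.007], 0, 0.046], [[-0.027, 0.026, 0.007], 0, 0.046], [[-0.027, 0.026, 0.007], 0, 0.046], [[-0.027, 0.026, 0.007], 0, 0.046], [[-0.027, 0.026, 0.007], 0, 0.046], [[-0.027, 0.026, 0.007], 0, 0.046], [[-0.027, 0.026, 0.007], 0, 0.046], [[-0.027, 0.026, 0.007], 0, 0.046], [[-0.027, 0.026, 0.007], 0, 0.046], [[-0.027, 0.026, 0.007], 0, 0.046]]'

```text
time_s: 26.63
ee_pos: [0.1986, 0.4315, 0.3561]
eef_rot: [2.497, -0.371, 1.218]
force: [1.0, 0.8, 1.5]
grip_width: 0.0458
grip_force: 0.0
```

```bash
python3 -c "
from h import *
path([(-150,-40,340)])"
```

```text
t 26.63 carton now [-296.3  450.6  356.1] q [ 1.44 -0.07  1.74 -0.73  1.34  2.04] F [1.1 0.7 1.5]
R in carton
 [[ 0.4   0.63  0.67]
 [ 0.84 -0.54  0.01]
 [ 0.36  0.56 -0.74]]
(-150, -40, 340) -> [-361.5  346.8  106.6] rows 13.0
```

jog_arm --rows '[[[-0.03, 0.027, 0.008], 0, 0.046], [[-0.03, 0.027, 0.008], 0, 0.046], [[-0.03, 0.027, 0.008], 0, 0.046], [[-0.03, 0.027, 0.008], 0, 0.046], [[-0.03, 0.027, 0.008], 0, 0.046], [[-0.03, 0.028, 0.008], 0, 0.046], [[-0.03, 0.028, 0.008], 0, 0.046], [[-0.03, 0.028, 0.008], 0, 0.046], [[-0.03, 0.028, 0.008], 0, 0.046], [[-0.03, 0.028, 0.008], 0, 0.046], [[-0.03, 0.028, 0.009], 0, 0.046], [[-0.03, 0.028, 0.009], 0, 0.046]]'

```text
time_s: 27.63
ee_pos: [0.3312, 0.074, 0.3379]
eef_rot: [2.524, -0.356, 1.21]
force: [0.8, 0.3, -0.3]
grip_width: 0.0462
grip_force: 0.0
```

jog_arm --rows '[[[0, 0, 0], 7, 0.046], [[0, 0, 0], 7, 0.046], [[0, 0, 0], 7, 0.046], [[0, 0, 0], 7, 0.046], [[0, 0, 0], 7, 0.046], [[0, 0, 0], 7, 0.046], [[0, 0, 0], 7, 0.046], [[0, 0, 0], 7, 0.046]]'

```text
time_s: 28.3
ee_pos: [0.331, 0.075, 0.3375]
eef_rot: [3.128, -0.699, 0.117]
force: [0.3, 0.3, 0.5]
grip_width: 0.0462
grip_force: 0.0
```

```bash
python3 -c "
from h import *
path([(-116,-40,244),(-70,-40,191),(36,-40,71)])"
```

```text
t 28.3 carton now [-195.4   83.8  337.5] q [ 0.13 -0.74  2.2  -0.03  0.98  1.6 ] F [0.3 0.3 0.5]
R in carton
 [[ 0.77  0.02  0.64]
 [ 0.02 -1.    0.01]
 [ 0.64  0.01 -0.77]]
(-116, -40, 244) -> [ -2.2 124.5 122. ] rows 5.0
(-70, -40, 191) -> [ 1.1  0.4 70.2] rows 2.0
(36, -40, 71) -> [  3.9   1.  160.1] rows 4.0
```

jog_arm --rows '[[[0, 0.031, 0.02], 0, 0.046], [[0, 0.031, 0.02], 0, 0.046], [[0, 0.031, 0.02], 0, 0.046], [[0, 0.031, 0.02], 0, 0.046], [[0, 0, 0.03], 0, 0.046], [[0, 0, 0], 0, 0.046]]'

```text
time_s: 28.8
ee_pos: [0.4074, -0.0276, 0.2574]
eef_rot: [3.125, -0.688, 0.118]
force: [-0.6, 0.2, -1.0]
grip_width: 0.0461
grip_force: 0.0
```

```bash
python3 wl.py w2.png; python3 -c "
from h import *
path([(-70,-40,191),(36,-40,71)])"
```

```text
28.8 [-0.128 -0.025  0.257]
blind_toggle_tip 0.6 [293.776 187.32 ] plane [ 0.015 -0.043  0.086] depth [ 0.042 -0.045  0.04 ]
blind_toggle_pivot 0.6 [292.992 178.416] plane [ 0.051 -0.044  0.048] depth [ 0.038 -0.043  0.069]
blind_switch 0.7 [286.384 184.296] plane [ 0.069 -0.036 -0.   ] depth [ 0.02  -0.034  0.084]
vent_switch 0.81 [235.592 185.514] plane [0.065 0.041 0.   ] depth [0.043 0.036 0.038]
panel_edge 0.93 [254.8   169.218] plane [0.005 0.002 0.14 ] depth [0.007 0.002 0.137]
panel_edge 0.39 [236.824 184.716] plane [-0.014  0.02   0.14 ] depth [0.044 0.034 0.039]
t 29.1 carton now [-128.4  -21.1  262.7] q [-0.33 -0.48  2.25  0.39  0.77  0.92] F [0.5 0.3 0.4]
R in carton
 [[ 0.77  0.03  0.64]
 [ 0.03 -1.    0.01]
 [ 0.64  0.02 -0.77]]
(-70, -40, 191) -> [-1.7 19.6 92.3] rows 3.0
(36, -40, 71) -> [  4.5   1.4 160. ] rows 4.0
```

View pics/w2.png

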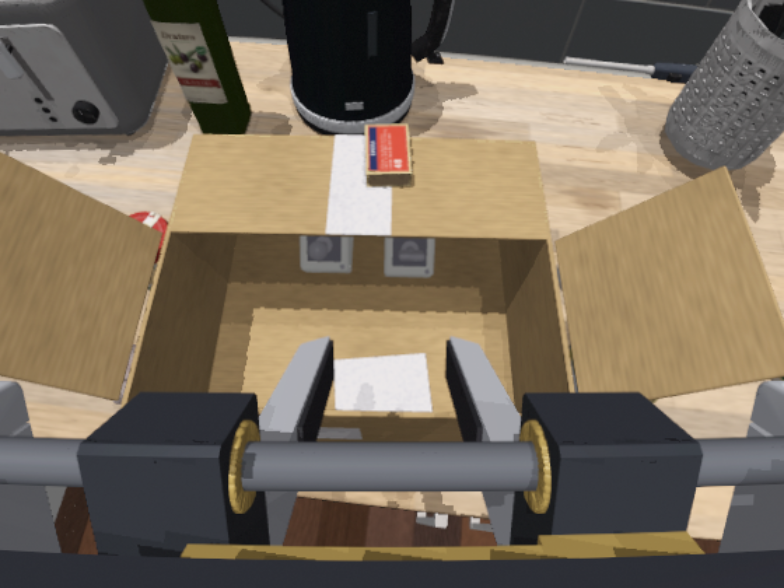

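Ball toggle on the left (320,245), flat paddle on the right (411,250); flaps open. Approach to straddle the paddle.

jog_arm --rows '[[[0, 0.01, 0.03], 0, 0.05], [[0, 0.011, 0.03], 0, 0.05], [[0, 0, 0.03], 0, 0.05], [[0, 0, 0], 0, 0.05], [[0, 0, 0], 0, 0.05]]'

```text
time_s: 29.52
ee_pos: [0.4664, -0.0389, 0.1919]
eef_rot: [3.124, -0.691, 0.129]
force: [-0.0, -0.3, 0.6]
grip_width: 0.0499
grip_force: 0.0
```

```bash
python3 wl.py w3.png; python3 -c "
from h import *
path([(5,-42,105),(34,-42,70)])
o=get_obs();c=camera('wrist');T=wfc(c,o)
P=[]
for u in range(220,350,2):
    for v in range(150,215,2):
        w=world(c,(u,v),T)
        if w is not None:P.append(w2c(w))
P=np.array(P)
for s in(-1,1):
    m=(P[:,2]>.066)&(P[:,2]<.1)&(P[:,0]>.005)&(P[:,0]<.05)&(P[:,1]*s>.015)&(P[:,1]*s<.08)
    Q=P[m]*1000;print(s,len(Q),np.round(Q.min(0)) if len(Q) else '',np.round(Q.max(0)) if len(Q) else '',np.round(np.median(Q,0)))"
```

```text
29.5167 [-0.07  -0.041  0.192]
blind_toggle_tip 0.74 [280.784 205.884] plane [ 0.015 -0.042  0.086] depth [ 0.039 -0.043  0.038]
blind_toggle_pivot 0.94 [278.208 193.788] plane [ 0.049 -0.039  0.048] depth [ 0.034 -0.039  0.075]
blind_toggle_pivot 0.41 [279.384 198.282] plane [ 0.043 -0.041  0.048] depth [ 0.023 -0.041  0.085]
blind_switch 0.73 [279.328 197.82 ] plane [ 0.069 -0.041  0.   ] depth [ 0.024 -0.041  0.085]
vent_switch 0.75 [213.304 195.594] plane [ 0.07   0.044 -0.   ] depth [0.047 0.035 0.042]
panel_edge 0.87 [229.712 183.498] plane [0.006 0.001 0.14 ] depth [0.008 0.001 0.138]
panel_edge 0.7 [216.328 196.182] plane [-0.006  0.01   0.14 ] depth [0.047 0.031 0.041]
t 29.82 carton now [-70.4 -42.5 193.8] q [-0.31 -0.2   2.23  0.54  0.52  0.75] F [ 0.4  0.5 -0.6]
R in carton
 [[ 0.77  0.03  0.64]
 [ 0.03 -1.    0.01]
 [ 0.64  0.02 -0.77]]
(5, -42, 105) -> [  1.    0.3 116.5] rows 3.0
(34, -42, 70) -> [-0.2  0.3 45.5] rows 2.0
-1 58 [ 19. -53.  67.] [ 40. -31.  86.] [ 23. -43.  84.]
1 0   [nan nan nan]
  return _methods._mean(a, axis=axis, dtype=dtype,
  ret = um.true_divide(
```

View pics/w3.png

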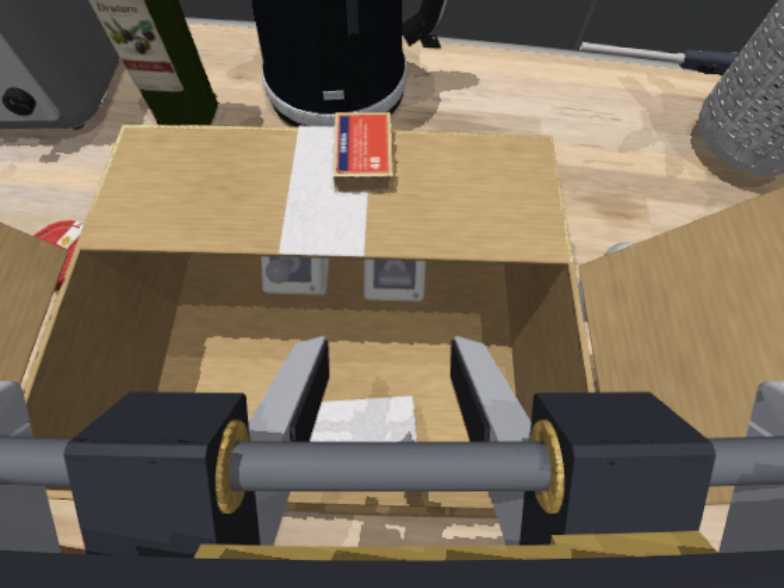

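Paddle centre at y ≈ -42 mm (pixel 395,268), centred between the fingers. Insert.

jog_arm --rows '[[[0, 0, 0.023], 0, 0.05], [[0, 0, 0.023], 0, 0.05], [[0, 0, 0.023], 0, 0.05], [[0, 0, 0.023], 0, 0.05], [[0, 0, 0.023], 0, 0.05], [[0, 0, 0], 0, 0.05]]'

```text
time_s: 30.37
ee_pos: [0.54, -0.0325, 0.1011]
eef_rot: [3.124, -0.689, 0.127]
force: [-0.5, -0.8, -0.1]
grip_width: 0.0503
grip_force: 0.0
```

```bash
python3 -c "
from h import *
path([(34,-42,70)])"
```

```text
t 30.37 carton now [  3.4 -41.4 101.1] q [-0.23  0.16  2.15  0.89  0.27  0.42] F [-0.6 -0.7 -0.1]
R in carton
 [[ 0.77  0.03  0.64]
 [ 0.03 -1.    0.01]
 [ 0.64  0.01 -0.77]]
(34, -42, 70) -> [ 3.8  1.  43.5] rows 2.0
```

jog_arm --rows '[[[0.001, 0, 0.012], 0, 0.05], [[0.001, 0, 0.012], 0, 0.05], [[0.001, 0.001, 0.012], 0, 0.05], [[0.001, 0, 0.005], 0, 0.05], [[0, 0, 0], 0, 0.05]]'

```text
time_s: 30.78
ee_pos: [0.569, -0.0308, 0.0753]
eef_rot: [3.123, -0.693, 0.127]
force: [-0.0, 0.2, 0.1]
grip_width: 0.0498
grip_force: 0.0
```

jog_arm --rows '[[[0, -0.004, 0], 0, 0.05], [[0, -0.004, 0], 0, 0.05], [[0, -0.003, 0], 0, 0.05], [[0, -0.003, 0], 0, 0.05], [[0, 0, 0], 0, 0.05], [[0, 0, 0], 0, 0.05]]'

```text
time_s: 31.28
ee_pos: [0.5673, -0.0167, 0.0749]
eef_rot: [3.123, -0.693, 0.128]
force: [-0.9, -0.6, 1.0]
grip_width: 0.0497
grip_force: 0.5
```

```bash
python3 -c "
from h import *
path([(34,-15,70)])"
```

```text
t 31.28 carton now [ 32.  -28.1  74.9] q [-0.18  0.26  2.1   1.04  0.2   0.3 ] F [-1.  -0.5  1. ]
R in carton
 [[ 0.77  0.03  0.64]
 [ 0.03 -1.    0.01]
 [ 0.64  0.01 -0.77]]
(34, -15, 70) -> [ -1.2 -13.1   5.2] rows 1.0
```

jog_arm --rows '[[[0, -0.003, 0], 0, 0.05], [[0, -0.003, 0], 0, 0.05], [[0, -0.003, 0], 0, 0.05], [[0, -0.002, 0], 0, 0.05], [[0, 0, 0], 0, 0.05], [[0, 0, 0], 0, 0.05]]'

```text
time_s: 31.78
ee_pos: [0.5662, -0.006, 0.0747]
eef_rot: [3.122, -0.693, 0.128]
force: [-2.7, -4.2, 5.5]
grip_width: 0.0501
grip_force: 3.0
```

```bash
python3 -c "
from h import *
path([(34,-15,70)])"
```

```text
t 31.78 carton now [ 31.8 -17.3  74.7] q [-0.15  0.26  2.11  1.02  0.18  0.34] F [-3.  -4.   5.5]
R in carton
 [[ 0.77  0.03  0.64]
 [ 0.03 -1.    0.01]
 [ 0.64  0.02 -0.77]]
(34, -15, 70) -> [-1.2 -2.3  5.1] rows 1.0
```

jog_arm --rows '[[[0, -0.0015, 0], 0, 0.05], [[0, -0.0015, 0], 0, 0.05], [[0, 0, 0], 0, 0.05], [[0, 0, 0], 0, 0.05]]'

```text
time_s: 32.12
ee_pos: [0.5659, -0.0032, 0.0747]
eef_rot: [3.122, -0.693, 0.127]
force: [-2.0, -5.1, 3.3]
grip_width: 0.0502
grip_force: 3.1
```

```bash
cat > tg.py <<'E'
from h import *
path([(34,-15,70)])
o=get_obs();print("grip",o["grip_force"]);c=camera("wrist");T=wfc(c,o)
P=np.array([w2c(w) for u in range(200,360,2) for v in range(150,330,2) if (w:=world(c,(u,v),T)) is not None])*1000
for n,lo,hi in(("paddle",-75,10),("ball",22,80)):
    for z0,z1 in((60,70),(70,78),(78,95)):
        Q=P[(P[:,2]>z0)&(P[:,2]<z1)&(P[:,0]>5)&(P[:,0]<60)&(P[:,1]>lo)&(P[:,1]<hi)];print(n,z0,len(Q),*( [np.round(Q.min(0)),np.round(Q.max(0))] if len(Q) else []))
cv2.imwrite("pics/p1.png",cv2.resize(c["image"][130:340,160:440],(800,600),interpolation=cv2.INTER_CUBIC)[:,:,::-1])
E
python3 tg.py
```

```text
t 32.12 carton now [ 31.8 -14.6  74.7] q [-0.14  0.26  2.11  1.02  0.18  0.35] F [-2.4 -4.9  3.3]
R in carton
 [[ 0.77  0.03  0.64]
 [ 0.03 -1.    0.01]
 [ 0.64  0.02 -0.77]]
(34, -15, 70) -> [-1.3  0.4  5. ] rows 1.0
grip 3.1007207930088043
paddle 60 0
paddle 70 9 [ 22. -39.  75.] [ 27. -13.  78.]
paddle 78 80 [  7. -39.  78.] [ 25. -14.  95.]
ball 60 0
ball 70 0
ball 78 0
```

View pics/p1.png

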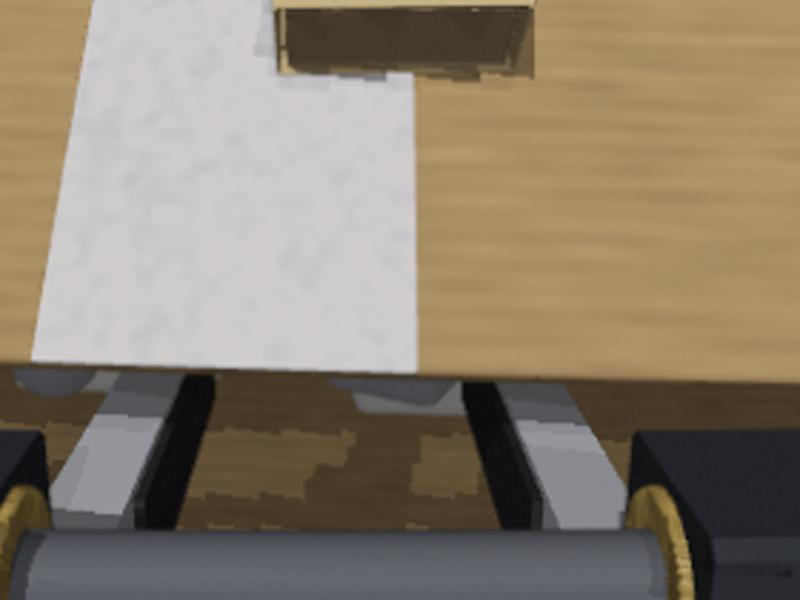

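Paddle leans left (tip centre ≈ -27 mm, from -42); ball at (50,380) untouched. A touch more, then hold.

jog_arm --rows '[[[0, -0.002, 0], 0, 0.05], [[0, 0, 0], 0, 0.05], [[0, 0, 0], 0, 0.05], [[0, 0, 0], 0, 0.05], [[0, 0, 0], 0, 0.05], [[0, 0, 0], 0, 0.05], [[0, 0, 0], 0, 0.05], [[0, 0, 0], 0, 0.05], [[0, 0, 0], 0, 0.05], [[0, 0, 0], 0, 0.05], [[0, 0, 0], 0, 0.05], [[0, 0, 0], 0, 0.05]]'

```text
time_s: 33.17
ee_pos: [0.566, -0.0025, 0.0748]
eef_rot: [3.12, -0.694, 0.126]
force: [-0.8, -14.4, 0.8]
grip_width: 0.0497
grip_force: 6.7
```

```bash
python3 tg.py
```

```text
t 33.17 carton now [ 31.9 -13.8  74.8] q [-0.14  0.26  2.11  1.01  0.17  0.36] F [ -2.1 -14.3   0.8]
R in carton
 [[ 0.77  0.02  0.64]
 [ 0.03 -1.    0.  ]
 [ 0.64  0.02 -0.77]]
(34, -15, 70) -> [-1.5  1.1  5. ] rows 1.0
grip 6.686312387428188
paddle 60 0
paddle 70 9 [ 23. -38.  72.] [ 28. -12.  78.]
paddle 78 80 [  7. -38.  78.] [ 26. -14.  95.]
ball 60 0
ball 70 0
ball 78 0
```

At the stop; ease off 1.5 mm and hold two seconds.

jog_arm --rows '[[[0, 0.0015, 0], 0, 0.05], [[0, 0, 0], 0, 0.05], [[0, 0, 0], 0, 0.05], [[0, 0, 0], 0, 0.05], [[0, 0, 0], 0, 0.05], [[0, 0, 0], 0, 0.05], [[0, 0, 0], 0, 0.05], [[0, 0, 0], 0, 0.05], [[0, 0, 0], 0, 0.05], [[0, 0, 0], 0, 0.05], [[0, 0, 0], 0, 0.05], [[0, 0, 0], 0, 0.05]]'

```text
time_s: 34.22
ee_pos: [0.5659, -0.003, 0.0747]
eef_rot: [3.121, -0.693, 0.127]
force: [-1.5, -6.8, 3.2]
grip_width: 0.0497
grip_force: 3.9
```

jog_arm --rows '[[[0, 0, 0], 0, 0.05], [[0, 0, 0], 0, 0.05], [[0, 0, 0], 0, 0.05], [[0, 0, 0], 0, 0.05], [[0, 0, 0], 0, 0.05], [[0, 0, 0], 0, 0.05], [[0, 0, 0], 0, 0.05]]'

```text
time_s: 34.8
ee_pos: [0.5659, -0.0031, 0.0747]
eef_rot: [3.121, -0.693, 0.127]
force: [-0.3, -7.1, 3.7]
grip_width: 0.0498
grip_force: 3.9
```

```bash
python3 -c "
from h import *
path([(32,-42,75)])"
```

```text
t 34.8 carton now [ 31.8 -14.4  74.7] q [-0.14  0.26  2.11  1.01  0.18  0.35] F [-0.9 -7.   3.7]
R in carton
 [[ 0.77  0.03  0.64]
 [ 0.03 -1.    0.01]
 [ 0.64  0.02 -0.77]]
(32, -42, 75) -> [-0.5 27.6 -0.2] rows 1.0
```

jog_arm --rows '[[[0, 0.004, 0], 0, 0.05], [[0, 0.004, 0], 0, 0.05], [[0, 0.005, 0], 0, 0.05], [[0, 0.005, 0], 0, 0.05], [[0, 0.005, 0], 0, 0.05], [[0, 0.0045, 0], 0, 0.05], [[0, 0, 0], 0, 0.05], [[0, 0, 0], 0, 0.05], [[0, 0, 0], 0, 0.05]]'

```text
time_s: 35.55
ee_pos: [0.5687, -0.0297, 0.0747]
eef_rot: [3.123, -0.692, 0.127]
force: [-0.6, -0.1, -0.1]
grip_width: 0.0497
grip_force: 0.0
```

```bash
python3 -c "
from h import *
path([(32,-42,75)])"
```

```text
t 35.55 carton now [ 32.2 -41.2  74.7] q [-0.21  0.27  2.09  1.06  0.22  0.26] F [-0.6 -0.  -0.1]
R in carton
 [[ 0.77  0.03  0.64]
 [ 0.03 -1.    0.01]
 [ 0.64  0.01 -0.77]]
(32, -42, 75) -> [ 0.   0.8 -0.4] rows 1.0
```

jog_arm --rows '[[[0, 0, -0.012], 0, 0.05], [[0, 0, -0.015], 0, 0.05], [[0, 0, -0.02], 0, 0.05], [[0, 0, -0.025], 0, 0.05], [[0, 0, -0.025], 0, 0.05], [[0, 0, -0.025], 0, 0.05], [[0, 0, -0.025], 0, 0.05], [[0, 0, -0.03], 0, 0.05], [[0, 0, -0.03], 0, 0.05], [[0, 0, -0.03], 0, 0.05], [[0, 0, 0], 0, 0.05], [[0, 0, 0], 0, 0.05]]'

```text
time_s: 36.55
ee_pos: [0.4181, -0.0448, 0.2585]
eef_rot: [3.121, -0.696, 0.128]
force: [-0.8, 0.0, -0.6]
grip_width: 0.0499
grip_force: 0.0
```

```bash
python3 wl.py w4.png
```

```text
36.55 [-0.119 -0.043  0.258]
blind_toggle_tip 0.73 [280.    196.098] plane [ 0.014 -0.044  0.086] depth [ 0.04  -0.044  0.038]
blind_toggle_tip 0.56 [222.824 192.78 ] plane [0.016 0.026 0.086] depth [0.043 0.035 0.037]
blind_toggle_pivot 0.59 [276.192 186.816] plane [ 0.049 -0.039  0.048] depth [ 0.033 -0.039  0.076]
blind_switch 0.36 [522.872 198.198] plane [ 0.072 -0.429  0.   ] depth [-0.06  -0.225  0.231]
vent_switch 0.57 [224.392 191.394] plane [0.066 0.04  0.   ] depth [0.044 0.033 0.04 ]
panel_edge 0.88 [242.928 176.61 ] plane [ 0.007 -0.003  0.14 ] depth [ 0.008 -0.003  0.138]
```

View pics/w4.png

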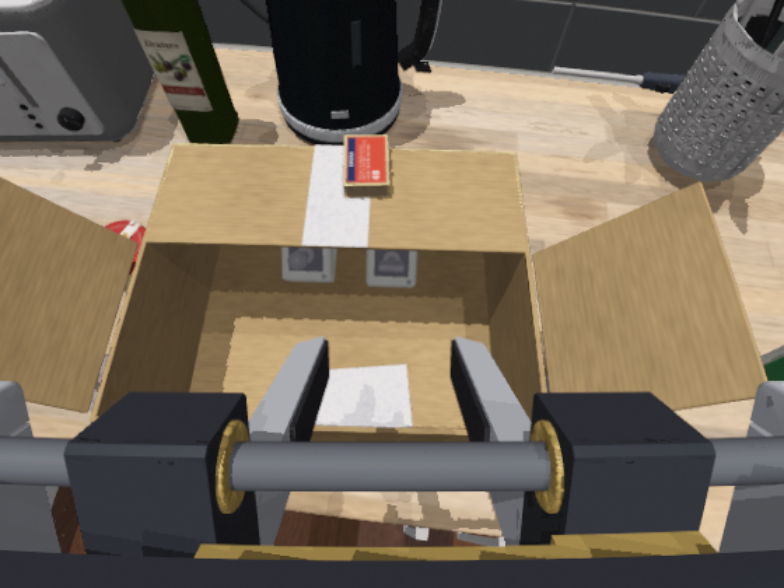

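Paddle (391,258) and ball (304,258) are back at the centre, both flaps lean outward, matchbox in place, and nothing touches the gripper. Handing in.

```bash
python3 -c "
from station import *
print(hand_in())"
```

```text
the job is handed in; nothing more can be done
None
```

The job is handed in at about 37 s: both flaps are open at roughly 2.2 rad, and the paddle toggle was held well left for over 2 s (about 14 N at the stop) and sprang back to centre; the last picture shows the ball toggle centred and nothing in view disturbed, but hand-in returned no verdict.

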